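# Reverse the ratchet and nip up a copper stamp in the repair clamp

## Task

The copper printing stamp on the bed of the rack clamp has to be held for repair. Flip the small direction lever on the ratchet head from loosen to tighten before turning anything (do not wind the jaw back), swing the handle right back to feel that it free-wheels, then work the handle to and fro to close the jaw until the stamp is pinched against the end stop with about 40 N (never more than 70 N, it is hollow); let go and leave the other things alone.

Things in the scene. Friction and masses are not known exactly. Their poses are not given: they have to be found in the camera images.
- clamp: Fixed clamp on a dark steel base plate. Origin on the table under the ratchet's upright axis. Its own +y runs along the clamp from ratchet to end stop; its -x side faces the robot (yaw within 0.25 rad). Along +y: grey gear block 75 x 75 mm under the ratchet head, grey moving jaw, steel bed (top 30 mm above the table, 84 mm wide), fixed grey end stop (70 x 20 x 44 mm).
- head_top (a point): Centre of the top face of the round ratchet head (68 mm across, top 82 mm above the table), on the turning axis; only the lever stands on it. Set to loosen, the ratchet drives the jaw only anticlockwise seen from above (opening it) and free-wheels clockwise; set to tighten it drives clockwise (closing) and free-wheels anticlockwise. 18 teeth: a stroke may start with up to 0.35 rad of idle motion.
- handle (a joint): Swing of the ratchet handle about the upright axis through head_top, rad. 0: it points along the clamp's own -x; grows clockwise seen from above (grip moves towards the clamp's +y); stops at -0.75 and 0.75. Starts between 0.3 and 0.6. Its own friction is about 1 N at the grip; it stays where left.
- knob_mid (a point): Middle of the upright wooden grip at the end of the handle, 120 mm from the turning axis. The grip is round, 24 mm across, from 74 to 120 mm above the table (this point at 100 mm), and revolves freely on its own pin; the steel arm beneath it reaches 73 mm high.
- lever_tab (a point): On the upright tab of the direction lever, 34 mm from the turning axis on the side away from the handle; the tab is 12 mm radially, 6 mm thick across, and stands from 82 to 108 mm above the table (this point at 100 mm). The lever turns about the same axis as the head, on top of it, and rides with the handle.
- dir_lever (a joint): Direction lever's angle relative to the handle, rad. 0 (start): loosen, tab 0.45 rad anticlockwise (from above) of the line opposite the handle; 0.9: tighten, tab 0.45 rad clockwise of it. Pushing the tab clockwise takes 3 to 5 N up to 0.45, where it snaps over by itself. The handle may ride along meanwhile, up to its stop at 0.75, free-wheeling, which does no harm.
- jaw (a joint): Travel of the moving jaw along the clamp's +y, m; 0 at the start, grows as it closes: 12 mm per rad of driving. Running it takes about 7 N sideways at the grip, of which some 4.5 N stay when held still (free-wheeling 1 to 2 N); each further newton there gives about 10 N of clamping. It stays put when the handle is let go. 12 to 24 mm of closing is needed.
- pad: Dark wooden pad on the front of the jaw (60 x 10 x 36 mm); frame parallel to the clamp's.
- pad_face (a point): Centre of the pad's pressing face, 50 mm above the table, facing the clamp's +y. The pad is slightly sprung behind. It first meets the stamp and pushes it up to 9 mm along the bed (3 to 7 N) before it is pinched against the stop.
- stamp: Loose hollow copper stamp, 84 mm along the clamp's x, 40 mm along its y, 32 mm high, with an arched copper handle on top up to 61 mm; lies on the bed between pad and end stop, 3 to 20 mm clear of the pad and 1 to 9 mm clear of the stop (just where the stop is pinned differs). Origin: centre of its underside. About 0.45 kg.
- spare_stamp: Bystander: a second, like stamp on the table (same size and origin), not in the clamp.
- hammer: Bystander: hammer lying on the table.
- brush: Bystander: brush lying on the table.
- bowl: Bystander: dark steel bowl, 120 mm across, 50 mm high.
- tin: Bystander: round tin, 70 mm across, 80 mm high.
- offcut: Bystander: wooden offcut 50 x 32 x 20 mm, beyond the clamp.
- wrench: Bystander: open-ended wrench lying beyond the clamp.
Not all that is in view belongs to the job. Leave any blue or turquoise look-alike of the stamp alone.

How it is judged:
On the way, in this order (a step that is already met when the one before it is completed fails the run):
1. the direction lever is thrown to tighten (value of joint dir_lever above 0.8 rad), for 0.2 s.
2. the handle is swung back, free-wheeling, past its middle (value of joint handle below -0.2 rad and value of joint dir_lever above 0.8 rad), for 0.1 s.
3. the jaw pinches the stamp (contact force between pad and stamp above 20 N), for 0.2 s.
At the end, for the whole second after the job is handed in: the stamp is pinched between pad and end stop with 20 to 70 N, still flat on the bed (tilt under 0.1 rad, raised less than 6 mm) and at rest, and the lever is at tighten (over 0.8 rad) (contact force between pad and stamp between 20 and 70 N and value of joint dir_lever above 0.8 rad and angle between stamp's own z axis and vertical below 0.1 rad and z of stamp in the frame of clamp below 0.036 m and linear speed of stamp below 0.02 m/s); the robot touches nothing.
It fails at once if the stamp is pinched with more than 70 N (contact force between pad and stamp above 70 N).
It fails at once if the jaw is wound back (more than 3 mm) (value of joint jaw below -0.003 m).
It fails at once if a bystander is moved by more than 30 mm (distance of any of spare_stamp, hammer, brush, bowl, tin, offcut, wrench from where it was at the start of the episode above 0.03 m).
It also fails if it takes over 72 s, if anything falls off the work surface, if the arm or the gripper's body presses on something with over 40 N, if the wrist force passes 120 N, or if a joint passes its speed limit or range.

## Robot

A 7-joint arm with a two-finger parallel gripper is mounted at the origin on the work surface. World frame = base frame: x ahead of the robot, y to its left, z up, the work surface at z = 0. Lengths are in m, angles in rad, forces in N, time in s.
With the tool pointing down it reaches from about 0.4 to 0.85 m from the base axis. Payload 10.4 kg.
Tool frame: the origin (TCP) lies at the very end of the fingers, on their centre line; the grasp point (between the pads) lies 19 mm behind it; x points along the fingers, z is the direction in which the jaws open and shut, and the axes are right-handed (so a half turn about x gives the same grasp; the last joint's range is limited). The gripper opens to 85 mm and grips with 20 to 120 N. Pads are 22 mm wide; open, the fingers measure 114 mm over their backs; the gripper's body (76 mm by 85 mm) begins 54 mm behind the grasp point. The pads swing forward as they close: fully open they stand 13 mm farther back than shut.
Start: joints at [-1.202, 0.332, -0.065, 1.46, 0.022, 1.35, -0.088], TCP at [0.239, 0.578, 0.198] pointing down, gripper open.
Joint ranges: [-2.6, 2.6], [-0.5, 2.12], [-1.47, 1.34], [0.16, 2.42], [-1.27, 4.41], [0.06, 2.06], [-2.6, 2.6]. Speed limits (rad/s): [2.22, 2.22, 2.79, 2.79, 3.14, 3.14, 3.14].

## Interface

Orientations are given as a unit quaternion [x, y, z, w].
In Python, from workcell import get_obs, camera, camera_info, hand_in gives the robot as it stands.
- The arm moves only by the tool move_arm, never from a script. Its argument "motion" is text: rows parted by semicolons, each of 4 numbers parted by spaces: the shift along the world's x, y, z in m, then the turn about the world's z in rad. In form: tx ty tz spin; .... A call has 1 to 10 rows; each row is the pose to reach, as a shift and turn from the pose commanded when the call began; what a row does not reach only later rows make up. A row lasts 1/8 s, in which the tool goes at most 62.5 mm and 10.7 degrees, less where a joint would pass 70% of its speed; a pose out of reach is approached as far as the arm can. A call with a gripper value outside its range is refused whole. "grip" is the opening, from 0 (shut) to 1 (fully open), set as the call begins (left out, the last holds). The fingers move at their own pace and stop on an object; "force" is the grip in N (left out, the last holds). Time passes only in rows, so rows that repeat a pose let the fingers close. It gives the time, the measured TCP pose, the force and the opening at its end, in the units of the state.
- get_obs(): the state, without advancing time (a new reading comes with each control period).
- camera(name): name is "side" or "top"; returns (picture, depth): 480x640x3 uint8, red, green, blue; 480x640 float32, m along the optical axis (not along the pixel's ray), 0 where there is no reading.
- camera_info(name): a dict with "camera_matrix" (3x3 intrinsics, pixels), "k1" (the pictures are not rectified: a ray, as slopes to the right and down, at radius r is drawn at 1 + k1 r^2 times it, then the intrinsics apply), "eye" and "attitude" of the camera in the world. Camera axes: x right, y up, looking along -z (the intrinsics and any distortion apply to the point x, -y, -z); pixel columns grow to the right and rows downward; lengths in m; the calibration is good to about 2 mm. A picture is of the moment at which its call begins. camera_info takes no time and is no camera call.
- hand_in(): hands the job in, once; it reports no verdict.
The state is a dict: "clock": time; "joint_pos": joint angles; "joint_velocities": joint speeds; "tau": joint torques, N m; "position": TCP position; "ee_rot": TCP orientation; "ft_force": force on the tool from outside, world axes, zero at the start; "torque": the same for the moment, N m; "grip_width": opening from 0.0 (shut) to 1.0 (fully open).
Only numpy, scipy, OpenCV 4.12 (cv2) and the standard library are available. Lean on these libraries where they do the work, as an engineer would, in place of code of your own. Each camera call takes 0.05 s, during which the arm holds its last target.

## Working session

There is one attempt and no reset: what is moved stays moved. The work goes in short steps, Python scripts to look and compute and a tool call to move; the robot and the scene stay as the last step left them, time stands still between calls to the robot, and variables do not carry over. Pictures are saved under pics/ and viewed, and the job is handed in when it is done.

Besides the shell and the picture viewer there is one more tool, called after "Call:" as name(argument=value, ...) on one line, values as JSON. move_arm: Moves the arm, as the interface text tells. Its arguments: {"type":"object","properties":{"motion":{"type":"string"},"grip":{"type":"number"},"force":{"type":"number"}},"required":["motion"]}

```bash
ls; mkdir -p pics; python3 - <<'E'
from workcell import *
import cv2
o=get_obs();print(o)
for n in ("side","top"):
    p,d=camera(n); cv2.imwrite(f"pics/{n}0.png",p[:,:,::-1]); print(camera_info(n))
    import numpy as np; np.save(f"{n}0.npy",d); np.save(f"{n}0p.npy",p)
E
```

```text
pics
{'clock': 0.0, 'joint_pos': array([-1.20156554,  0.33287623, -0.06467383,  1.46096207,  0.02162402,
        1.34992107, -0.08850606]), 'joint_velocities': array([-0.00108404,  0.0008837 ,  0.00068846,  0.00039679,  0.00122936,
        0.00102209, -0.00138928]), 'tau': array([-1.76038493e-04, -6.25430489e+01,  4.91090294e-02, -3.91616464e+01,
        1.62801793e-02,  9.73512128e-03,  1.13890380e-05]), 'position': array([0.23853892, 0.57721279, 0.19750329]), 'ee_rot': array([-0.39341971,  0.58817901,  0.39278306,  0.58735666]), 'ft_force': array([-0.64374752, -0.41626866,  0.65347748]), 'torque': array([-0.00659129, -0.02744553, -0.02874242]), 'grip_width': 0.9964779058897825}
{'camera_matrix': array([[499.77141401,   0.        , 321.26720758],
       [  0.        , 499.77141401, 239.77309119],
       [  0.        ,   0.        ,   1.        ]]), 'k1': -0.018324115804994944, 'eye': array([ 0.37781818, -0.72374636,  0.82491918]), 'attitude': array([ 0.37614405, -0.05746599, -0.11281413,  0.91787052])}
{'camera_matrix': array([[436.36890023,   0.        , 323.67591364],
       [  0.        , 436.36890023, 251.22533214],
       [  0.        ,   0.        ,   1.        ]]), 'k1': -0.09534329146373231, 'eye': array([ 0.47395467, -0.01537975,  1.22992081]), 'attitude': array([ 0.03367166, -0.02431125, -0.69664673,  0.71621122])}
```

View pics/side0.png

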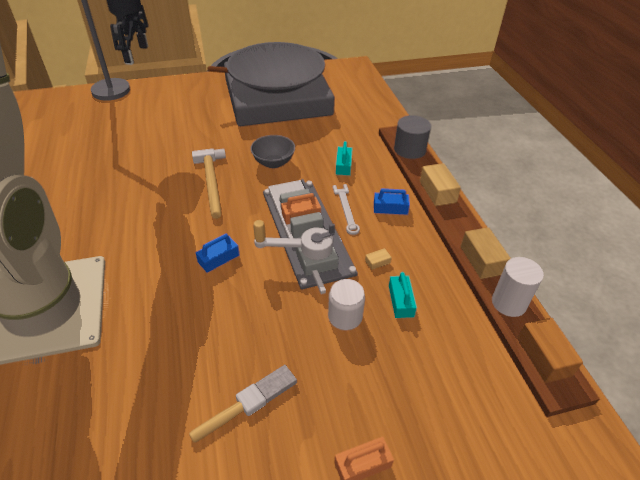

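View pics/top0.png

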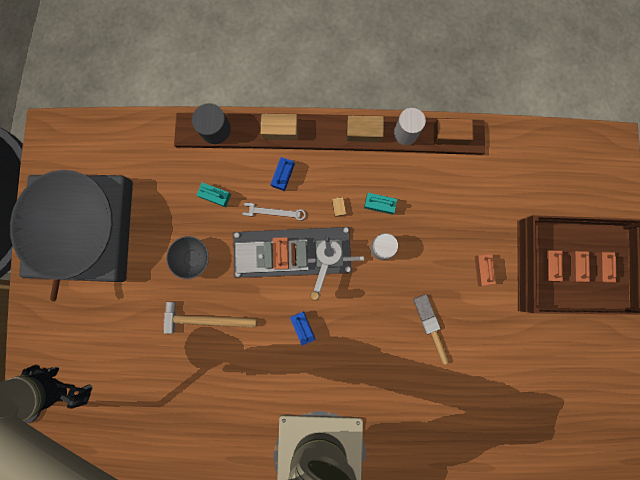

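The top view shows the clamp at about (235-352, 227-277), with the ratchet head at about (328,252) and the grip at (315,296). The copper stamp is on the bed at (281,253). The other copper stamps, at (486,270) and in the tray at the right, are not in the clamp. The blue and turquoise ones are look-alikes. I'll enlarge the clamp to confirm.

```bash
cat > h.py <<'E'
import numpy as np, cv2
from scipy.spatial.transform import Rotation as R
from workcell import *
def ray(n,u,v):
    c=camera_info(n);K=c['camera_matrix'];D=np.array([c['k1'],0,0,0.])
    p=cv2.undistortPoints(np.array([[[u,v]]],float),K,D)[0,0]
    d=R.from_quat(c['attitude']).apply([p[0],-p[1],-1.]); return c['eye'],d
def onz(n,u,v,z):
    e,d=ray(n,u,v); return e+d*(z-e[2])/d[2]
def proj(n,P):
    c=camera_info(n);K=c['camera_matrix']
    q=R.from_quat(c['attitude']).inv().apply(np.array(P,float)-c['eye'])*[1,-1,-1]
    a,b=q[:2]/q[2]; s=1+c['k1']*(a*a+b*b)
    return np.array([K[0,0]*a*s+K[0,2],K[1,1]*b*s+K[1,2]])
def crop(p,x0,y0,x1,y1,f,name):
    cv2.imwrite(name,cv2.resize(p[y0:y1,x0:x1,::-1],None,fx=f,fy=f,interpolation=cv2.INTER_CUBIC))
E
python3 - <<'E'
from h import *
crop(np.load('top0p.npy'),225,215,375,305,5,'pics/tc.png')
crop(np.load('side0p.npy'),240,170,370,300,4.5,'pics/sc.png')
E
```

```text
(no output)
```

View pics/tc.png

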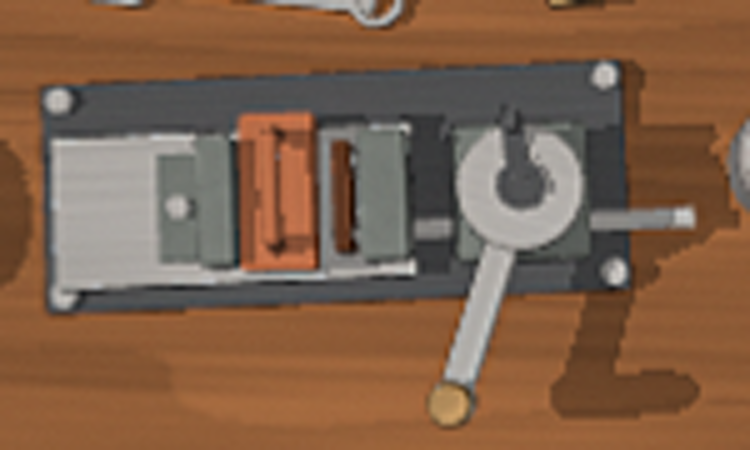

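View pics/sc.png

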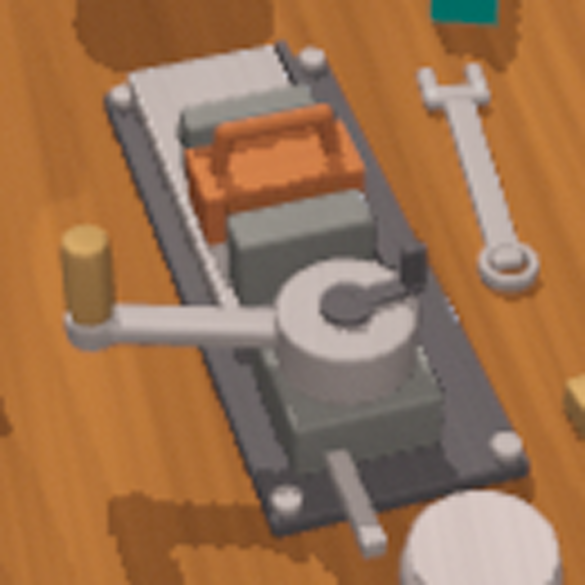

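Confirmed: the stamp on the bed, at top (281,253), is the target. It lies between the pad and the end stop, and the lever tab is at about (327,238). Now I'll measure with depth and rays.

```bash
cat >> h.py <<'E'
def cloud(n,d):
    c=camera_info(n);K=c['camera_matrix'];D=np.array([c['k1'],0,0,0.])
    vv,uu=np.mgrid[0:480,0:640]
    p=cv2.undistortPoints(np.stack([uu,vv],-1).reshape(-1,1,2).astype(float),K,D).reshape(480,640,2)
    q=np.stack([p[...,0]*d,-p[...,1]*d,-d],-1)
    return R.from_quat(c['attitude']).apply(q.reshape(-1,3)).reshape(480,640,3)+c['eye']
def circ(P):
    A=np.c_[2*P[:,:2],np.ones(len(P))]; s=np.linalg.lstsq(A,(P[:,:2]**2).sum(1),rcond=None)[0]
    return s[:2],np.sqrt(s[2]+s[:2]@s[:2])
E
python3 - <<'E'
from h import *
for n in('top','side'):
    d=np.load(n+'0.npy');p=np.load(n+'0p.npy');C=cloud(n,d)
    hsv=cv2.cvtColor(p,cv2.COLOR_RGB2HSV)
    g=onz('top',328.8,252.2,.082); print(n,'head guess',g)
    near=np.hypot(C[...,0]-g[0],C[...,1]-g[1])<.05
    m=near&(abs(C[...,2]-.082)<.006)
    P=C[m]; lo,hi=P.min(0),P.max(0); print('head px',m.sum(),'mid',(lo+hi)/2,'ext',hi-lo,'meanz',P[:,2].mean())
    (c,r),a=cv2.minEnclosingCircle(P[:,:2].astype(np.float32)),0; print(' enc',c,r)
    t=near&(C[...,2]>.096); print(' tab',t.sum(),C[t].mean(0), np.argwhere(t).mean(0)[::-1])
    near2=np.hypot(C[...,0]-g[0],C[...,1]-g[1])<.16
    k=near2&(C[...,2]>.112); print(' knob',k.sum(),C[k].mean(0),np.argwhere(k).mean(0)[::-1])
    # plate corners
    b=(C[...,2]>.004)&(C[...,2]<.028)&near2
    co=(hsv[...,0]<12)&(hsv[...,1]>120)&(np.hypot(C[...,0]-g[0],C[...,1]-g[1]-.1)<.06)&(C[...,2]>.045)
    print(' stamp',co.sum(),C[co].mean(0))
print([ (q,onz('top',225+q[0]/5,215+q[1]/5,.012)) for q in [(58,100),(605,75),(66,297),(615,270)]])
for u,v in [(451,404)]: print('grip',onz('top',225+u/5,215+v/5,.12))
print('tab',onz('top',225+511/5,215+115/5,.108))
print('grip side',onz('side',240+86/4.5,170+242/4.5,.12)); print('tab side',onz('side',240+412/4.5,170+250/4.5,.108),'head side',onz('side',240+345/4.5,170+313/4.5,.082))
E
```

```text
top head guess [ 0.56589674 -0.01243001  0.082     ]
head px 490 mid [ 0.56768172 -0.0115536   0.08209581] ext [0.07128189 0.06635888 0.01176077] meanz 0.08216398611884002
 enc (0.5673067569732666, -0.008899286389350891) 0.03631902113556862
 tab 10 [ 0.60039408 -0.00555509  0.10879182] [326.5 238. ]
 knob 1307 [ 0.47296485 -0.01359093  1.17549005] [316.71002295 243.36572303]
 stamp 525 [0.5614792  0.11269644 0.06659016]
side head guess [ 0.56589674 -0.01243001  0.082     ]
head px 598 mid [ 0.56598189 -0.00894719  0.08199667] ext [0.08424949 0.06945954 0.01197229] meanz 0.08313975803861587
 enc (0.5659626126289368, -0.0021741429809480906) 0.042247623205184937
 tab 38 [ 0.60126303 -0.00431769  0.10445459] [331.5        226.65789474]
 knob 99 [0.45487884 0.02069638 0.1187086 ] [259.42424242 224.76767677]
 stamp 458 [0.56161389 0.1132511  0.07023462]
[((58, 100), array([0.61316806, 0.24959213, 0.012     ])), ((605, 75), array([ 0.63541166, -0.05888973,  0.012     ])), ((66, 297), array([0.50210069, 0.24012106, 0.012     ])), ((615, 270), array([ 0.52594389, -0.06709503,  0.012     ]))]
grip [0.45110772 0.01889187 0.12      ]
tab [ 0.60053214 -0.00735848  0.108     ]
grip side [0.45458078 0.02236674 0.12      ]
tab side [ 0.60115736 -0.00467749  0.108     ] head side [ 0.56767406 -0.01237991  0.082     ]
```

```bash
python3 - <<'E'
from h import *
o=get_obs();r=R.from_quat(o['ee_rot']).as_matrix();print(r.round(3))
H=np.array([.5667,-.0115]);g=np.array([.453,.0205])
print('tin',onz('top',385,244,.08)[:2])
C=cloud('top',np.load('top0.npy'));
for h in (-.7,-.3,0,.35,.75): print(h,H+.12*np.array([-np.cos(h-.075),np.sin(h-.075)]))
E
```

```text
[[-0.    -0.924  0.382]
 [-0.001  0.382  0.924]
 [-1.    -0.    -0.001]]
tin [ 0.5918829  -0.16063793]
-0.7 [ 0.48096948 -0.09546593]
-0.3 [ 0.45503909 -0.0554527 ]
0 [ 0.44703734 -0.02049156]
0.35 [0.45120898 0.02108563]
0.75 [0.47301517 0.06348768]
```

Call:
move_arm(motion="0.04 -0.06 0 0.04; 0.08 -0.12 0 0.09; 0.12 -0.18 0 0.13; 0.16 -0.24 0 0.17; 0.2 -0.3 0 0.22; 0.24 -0.36 0 0.26; 0.28 -0.42 0 0.3; 0.32 -0.48 0 0.35; 0.361 -0.535 0 0.39; 0.361 -0.535 0 0.39", grip=0)

```text
clock: 1.35
position: [0.5886, 0.0577, 0.1982]
ee_rot: [-0.5, 0.5, 0.5, 0.5]
ft_force: [0.6, 0.8, 0.4]
grip_width: 0.002
```

Call:
move_arm(motion="0 0 0 0; 0 0 -0.04 0; 0 0 -0.08 0; 0 0 -0.105 0; 0 0 -0.105 0; 0 0 -0.105 0")

```text
clock: 2.1
position: [0.5884, 0.0598, 0.0945]
ee_rot: [-0.5, 0.5, 0.499, 0.501]
ft_force: [-0.2, 0.7, 0.2]
grip_width: -0.0
```

```bash
python3 - <<'E'
from h import *
print(get_obs()['position'],get_obs()['ft_force'])
p,d=camera('side');crop(p,240,150,400,270,5,'pics/s1.png')
E
```

```text
[0.58841082 0.0597652  0.09449671] [-0.15420694  0.72842842  0.21462316]
```

View pics/s1.png

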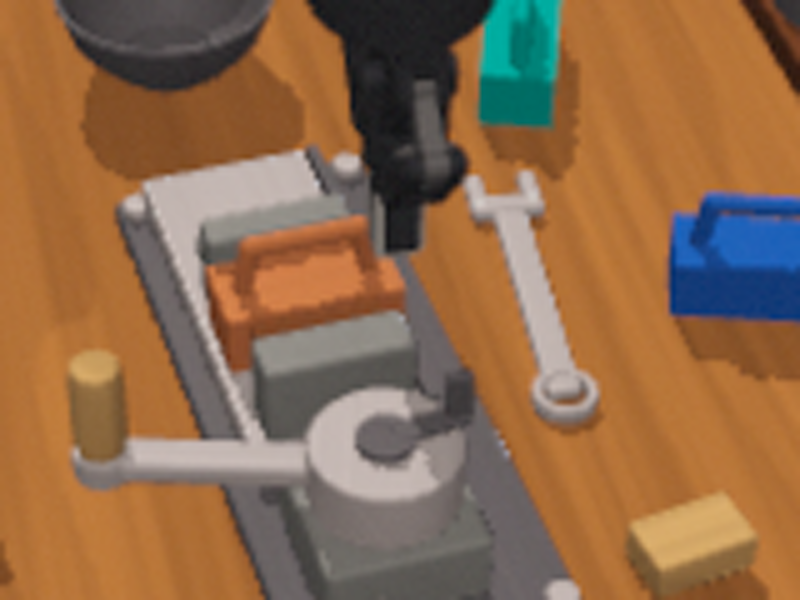

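Call:
move_arm(motion="0.01 -0.02 -0.004 0; 0.011 -0.036 -0.004 0; 0.011 -0.044 -0.004 0; 0.013 -0.052 -0.004 -0.05; 0.014 -0.06 -0.004 -0.15; 0.015 -0.066 -0.004 -0.2; 0.0155 -0.071 -0.004 -0.3; 0.0155 -0.074 -0.004 -0.35; 0.0155 -0.074 -0.004 -0.35")

```text
clock: 3.28
position: [0.6034, -0.0147, 0.0894]
ee_rot: [-0.405, 0.58, 0.405, 0.58]
ft_force: [0.4, -0.4, -0.1]
grip_width: 0.002
```

```bash
python3 - <<'E'
from h import *
print(get_obs()['position'],get_obs()['ft_force'])
p,d=camera('side');crop(p,240,150,400,270,5,'pics/s2.png')
E
```

```text
[ 0.60342911 -0.01465052  0.08939482] [ 0.42072128 -0.42680046 -0.06937145]
```

View pics/s2.png

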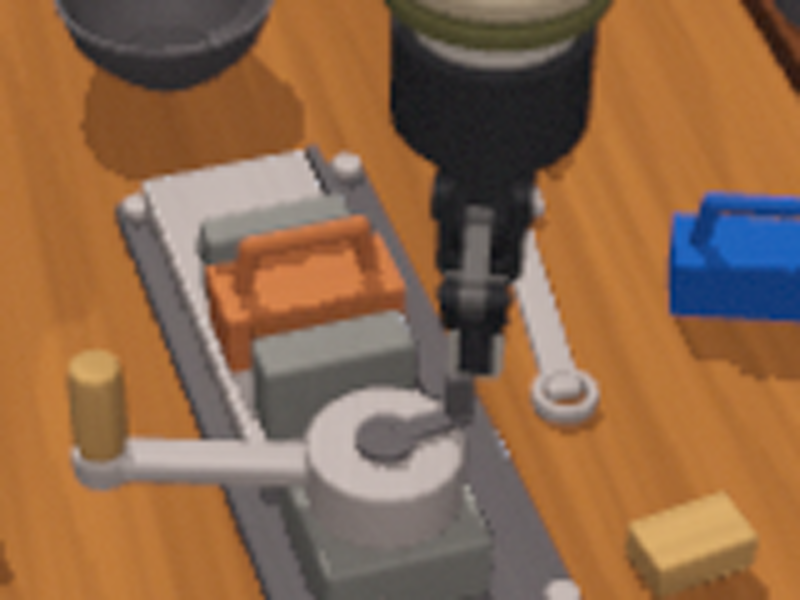

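Call:
move_arm(motion="-0.002 -0.003 0 0; -0.003 -0.006 0 0; -0.004 -0.009 0 -0.05; -0.006 -0.012 0 -0.1; -0.006 -0.012 0 -0.1")

```text
clock: 3.95
position: [0.5973, -0.027, 0.0894]
ee_rot: [-0.375, 0.599, 0.375, 0.599]
ft_force: [0.3, -0.6, 0.1]
grip_width: 0.0
```

```bash
python3 - <<'E'
from h import *
print(get_obs()['position'],get_obs()['ft_force'])
p,d=camera('side');crop(p,240,150,400,270,5,'pics/s3.png')
E
```

```text
[ 0.59728485 -0.02704714  0.08940672] [ 0.27482295 -0.59705637  0.13319064]
```

View pics/s3.png

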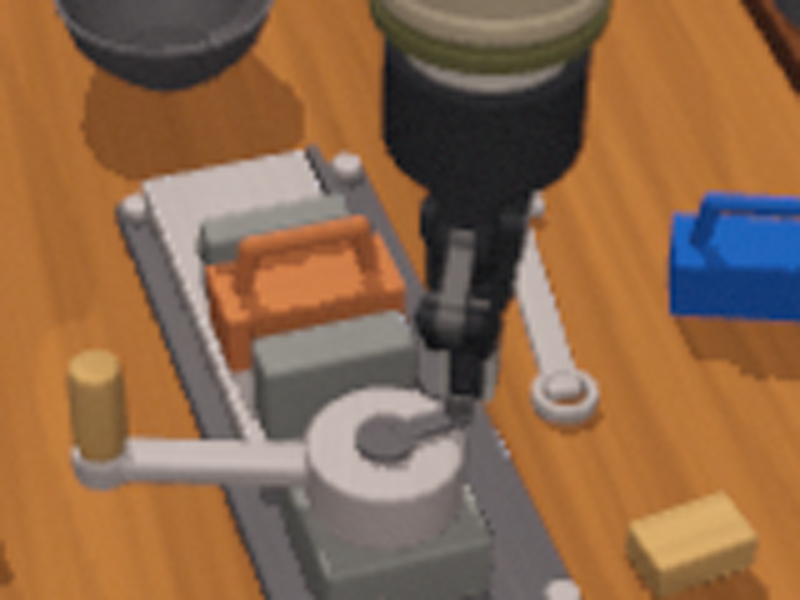

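```bash
python3 - <<'E'
from h import *
f=lambda P:((proj('side',P)-[240,150])*5).round()
o=get_obs()['position']
print('tip',f(o),'tab top',f([.6005,-.006,.108]),'tab base',f([.6005,-.006,.082]),'head',f([.5667,-.0115,.082]))
p,d=camera('top');crop(p,265,195,385,285,6,'pics/t3.png');C=cloud('top',d);
ft=lambda P:((proj('top',P)-[265,195])*6).round()
print(ft(o),ft([.6005,-.006,.108]))
p,d=camera('side');C=cloud('side',d)
for y in range(222,240,2): print(y,[tuple((C[y,x]*1000).astype(int)) for x in range(328,340,2)])
E
```

```text
tip [461. 447.] tab top [457. 380.] tab base [455. 425.] head [381. 447.]
[417. 271.] [370. 258.]
222 [(np.int64(586), np.int64(-26), np.int64(140)), (np.int64(588), np.int64(-35), np.int64(148)), (np.int64(591), np.int64(-37), np.int64(150)), (np.int64(595), np.int64(-38), np.int64(149)), (np.int64(598), np.int64(-39), np.int64(150)), (np.int64(604), np.int64(-35), np.int64(145))]
224 [(np.int64(586), np.int64(-26), np.int64(135)), (np.int64(588), np.int64(-34), np.int64(142)), (np.int64(591), np.int64(-39), np.int64(146)), (np.int64(595), np.int64(-38), np.int64(145)), (np.int64(599), np.int64(-40), np.int64(145)), (np.int64(604), np.int64(-35), np.int64(139))]
226 [(np.int64(586), np.int64(-28), np.int64(132)), (np.int64(588), np.int64(-33), np.int64(136)), (np.int64(592), np.int64(-34), np.int64(136)), (np.int64(597), np.int64(-34), np.int64(134)), (np.int64(599), np.int64(-40), np.int64(140)), (np.int64(604), np.int64(-36), np.int64(135))]
228 [(np.int64(620), np.int64(83), np.int64(14)), (np.int64(589), np.int64(-33), np.int64(130)), (np.int64(593), np.int64(-33), np.int64(129)
[... 822 characters left out ...]
nt64(85)), (np.int64(606), np.int64(-7), np.int64(84)), (np.int64(634), np.int64(63), np.int64(10)), (np.int64(638), np.int64(61), np.int64(11))]
236 [(np.int64(593), np.int64(-8), np.int64(83)), (np.int64(596), np.int64(-10), np.int64(84)), (np.int64(600), np.int64(-12), np.int64(85)), (np.int64(627), np.int64(57), np.int64(11)), (np.int64(630), np.int64(51), np.int64(16)), (np.int64(636), np.int64(55), np.int64(10))]
238 [(np.int64(590), np.int64(-16), np.int64(85)), (np.int64(595), np.int64(-14), np.int64(82)), (np.int64(600), np.int64(-14), np.int64(81)), (np.int64(625), np.int64(49), np.int64(12)), (np.int64(629), np.int64(47), np.int64(13)), (np.int64(634), np.int64(47), np.int64(12))]
```

View pics/t3.png

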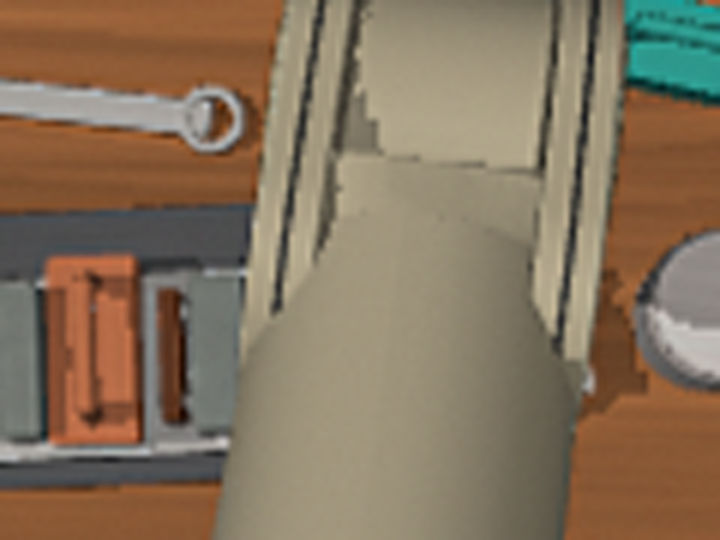

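```bash
python3 - <<'E'
from h import *
f=lambda P:((proj('side',P)-[240,150])*5).round()
for P in ([.5884,.0598],[.6034,-.0147]): print([f(P+[z]) for z in (.09,.11,.13,.15)])
d=np.load('top0.npy');p=np.load('top0p.npy');crop(p,0,330,120,420,6,'pics/t0g.png')
print((proj('top',[.2385,.5772,.1975])-[0,330])*6)
p=np.load('side0p.npy');crop(p,80,0,200,90,6,'pics/s0g.png')
print((proj('side',[.2385,.5772,.1975])-[80,0])*6,(proj('side',[.2385,.5772,.2375])-[80,0])*6)
o=get_obs();print(R.from_quat(o['ee_rot']).as_matrix().round(3),o['joint_pos'].round(3))
E
```

```text
[array([389., 313.]), array([390., 279.]), array([391., 243.]), array([392., 207.])]
[array([468., 424.]), array([470., 390.]), array([472., 354.]), array([473., 318.])]
[494.39120525 276.00214389]
[360.95465419 439.09130738] [339.15342927 351.26472243]
[[ 0.    -0.9    0.435]
 [ 0.     0.435  0.9  ]
 [-1.     0.     0.   ]] [-0.389  0.373  0.441  1.689 -0.174  1.119  1.222]
```

View pics/s0g.png

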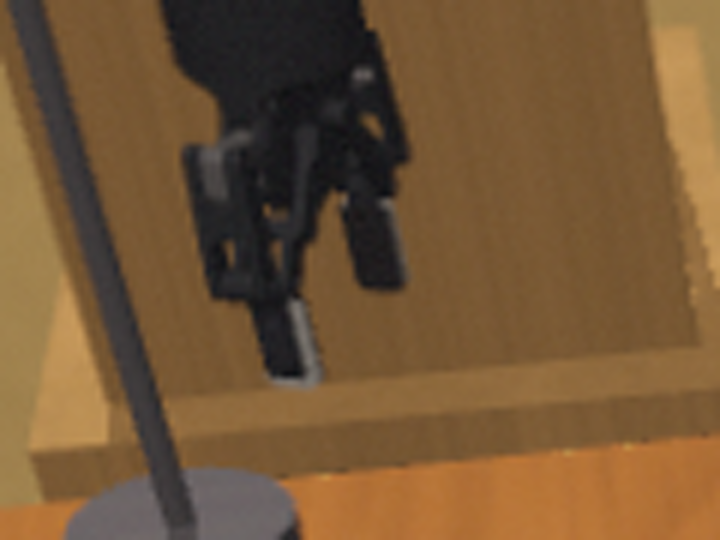

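The arm's reported TCP disagrees with the cameras. In both views the closed fingertips sit about 33 mm above the reported z (visible tip at about 0.123, against 0.089 reported). The finger therefore passed over the tab without touching it, and no force showed. I'll trust the picture, back off, lower and check again.

Call:
move_arm(motion="0.003 0.03 0 0.15; 0.003 0.047 0 0.3; 0.003 0.047 0 0.45; 0.003 0.047 -0.01 0.45; 0.003 0.047 -0.02 0.45; 0.003 0.047 -0.025 0.45; 0.003 0.047 -0.028 0.45; 0.003 0.047 -0.028 0.45")

```text
clock: 5.1
position: [0.6003, 0.0203, 0.0611]
ee_rot: [-0.499, 0.501, 0.499, 0.501]
ft_force: [0.7, -0.4, -0.7]
grip_width: -0.001
```

```bash
python3 - <<'E'
from h import *
print(get_obs()['position'],get_obs()['ft_force'])
p,d=camera('side');crop(p,240,150,400,270,5,'pics/s4.png')
C=cloud('side',d); o=get_obs()['position']
m=(np.hypot(C[...,0]-o[0],C[...,1]-o[1])<.025)&(C[...,2]>.0)&(C[...,2]<.2)
m[:, :]&=(p.max(2)<110)
P=C[m]; print(np.sort(P[:,2])[:30].round(3))
E
```

```text
[0.60032221 0.02033188 0.06114865] [ 0.68212817 -0.41812735 -0.72303604]
[0.009 0.011 0.011 0.011 0.011 0.012 0.012 0.012 0.012 0.012 0.013 0.013
 0.013 0.013 0.013 0.013 0.013 0.013 0.013 0.014 0.014 0.014 0.014 0.014
 0.014 0.014 0.015 0.016 0.017 0.086]
```

View pics/s4.png

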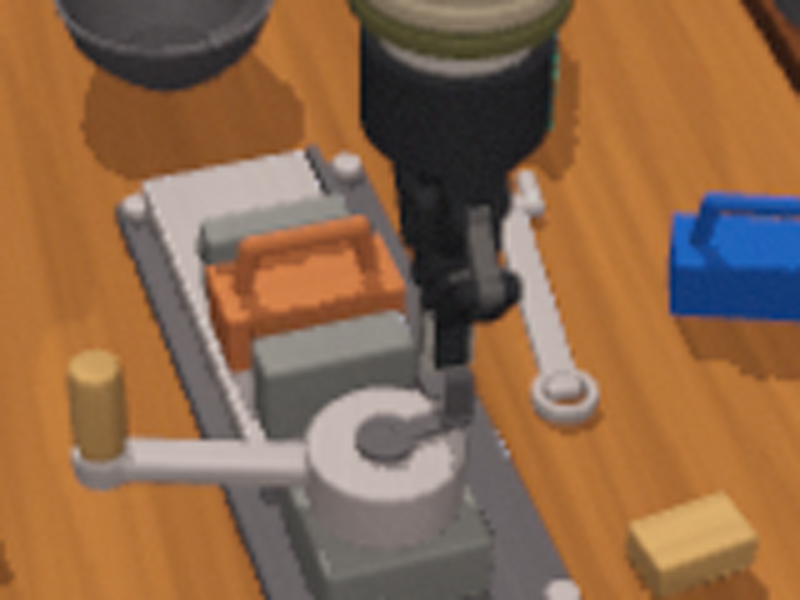

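Call:
move_arm(motion="0 -0.006 -0.004 0; 0 -0.012 -0.004 0; 0.001 -0.017 -0.004 0; 0.001 -0.021 -0.004 -0.05; 0.002 -0.025 -0.004 -0.1; 0.002 -0.028 -0.004 -0.15; 0.002 -0.028 -0.004 -0.15")

```text
clock: 6.02
position: [0.6021, -0.0059, 0.0573]
ee_rot: [-0.46, 0.536, 0.462, 0.537]
ft_force: [-1.4, 6.4, 1.3]
grip_width: -0.0
```

```bash
cat > look.py <<'E'
import sys
from h import *
n=sys.argv[1]
print(get_obs()['position'].round(4),get_obs()['ft_force'].round(2))
p,d=camera('side');np.save('s.npy',d);np.save('sp.npy',p);crop(p,240,150,400,270,5,f'pics/{n}.png')
E
python3 look.py s5
```

```text
[ 0.6021 -0.0059  0.0573] [-1.38  6.39  1.33]
```

View pics/s5.png

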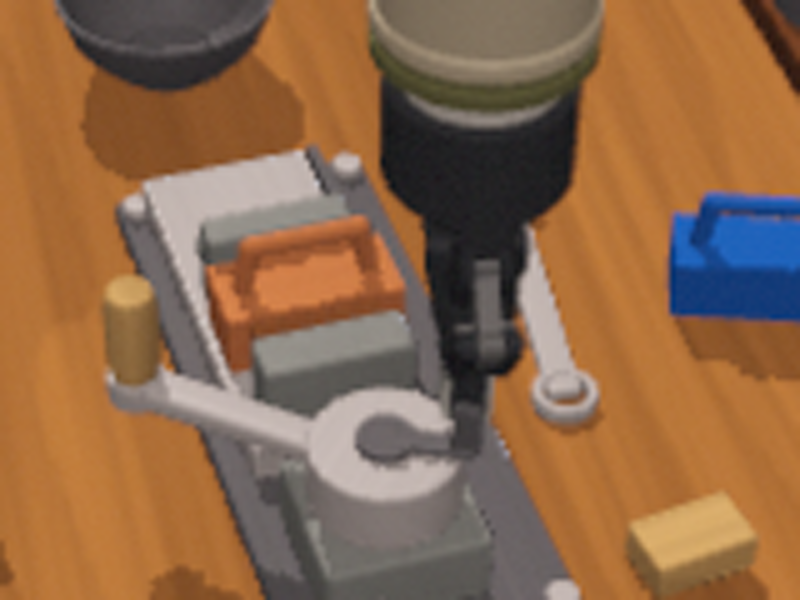

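The tab at about (465,425) now moves with the finger, and the handle has ridden clockwise with 6 N on the tool. I'll keep pushing.

Call:
move_arm(motion="0 -0.003 0 -0.05; 0 -0.006 0 -0.1; 0 -0.009 0 -0.15; -0.001 -0.012 0 -0.2; -0.002 -0.015 0 -0.25; -0.002 -0.015 0 -0.25")

```text
clock: 6.82
position: [0.6002, -0.0238, 0.0574]
ee_rot: [-0.39, 0.59, 0.39, 0.59]
ft_force: [1.3, 0.2, -0.1]
grip_width: -0.001
```

```bash
python3 look.py s6
```

```text
[ 0.6002 -0.0238  0.0574] [ 1.27  0.23 -0.12]
```

View pics/s6.png

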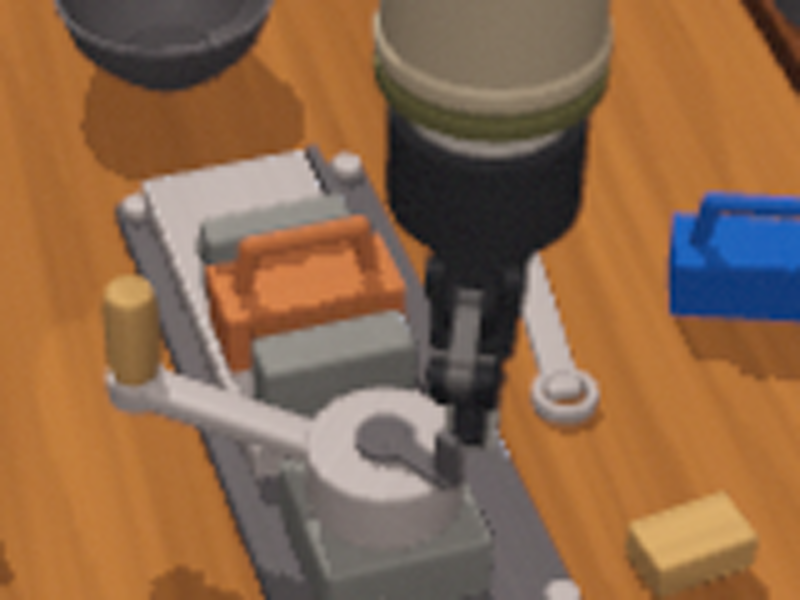

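```bash
python3 - <<'E'
from h import *
H=np.array([.5667,-.0115])
g=onz('side',240+131/5,150+291/5,.12);t=onz('side',240+450/5,150+438/5,.108);print(g,t)
C=cloud('side',np.load('s.npy'))
m=(C[...,2]>.113)&(C[...,2]<.125)&(np.hypot(C[...,0]-g[0],C[...,1]-g[1])<.02);print(C[m].mean(0))
m=(C[...,2]>.1)&(C[...,2]<.112)&(np.hypot(C[...,0]-t[0],C[...,1]-t[1])<.012);print(C[m].mean(0),m.sum())
for G in(g,):
  v=H-G[:2];print('h',-np.arctan2(v[1],v[0])+.075,np.hypot(*v)); w=t[:2]-H; print('tab rel',np.arctan2(v[1],v[0])-np.arctan2(w[1],w[0]))
E
```

```text
[0.47701164 0.06618165 0.12      ] [ 0.58872145 -0.03809685  0.108     ]
[0.47496138 0.06384859 0.11923058]
[ 0.59051693 -0.03655554  0.10627809] 45
h 0.7887833264032703 0.11865260492745076
tab rel 0.16544712431377673
```

Call:
move_arm(motion="0.006 0.008 0 0; 0.006 0.008 0.04 0; 0 0.03 0.08 0; -0.03 0.09 0.08 0; -0.03 0.09 0.08 0")

```text
clock: 7.5
position: [0.5693, 0.0735, 0.1377]
ee_rot: [-0.392, 0.588, 0.393, 0.589]
ft_force: [0.5, -1.1, -0.3]
grip_width: 0.002
```

```bash
python3 look.py s7; python3 - <<'E'
from h import *
p,d=camera('top');crop(p,225,215,375,305,5,'pics/t7.png')
E
```

```text
[0.5693 0.0735 0.1377] [ 0.48 -1.09 -0.33]
```

View pics/s7.png

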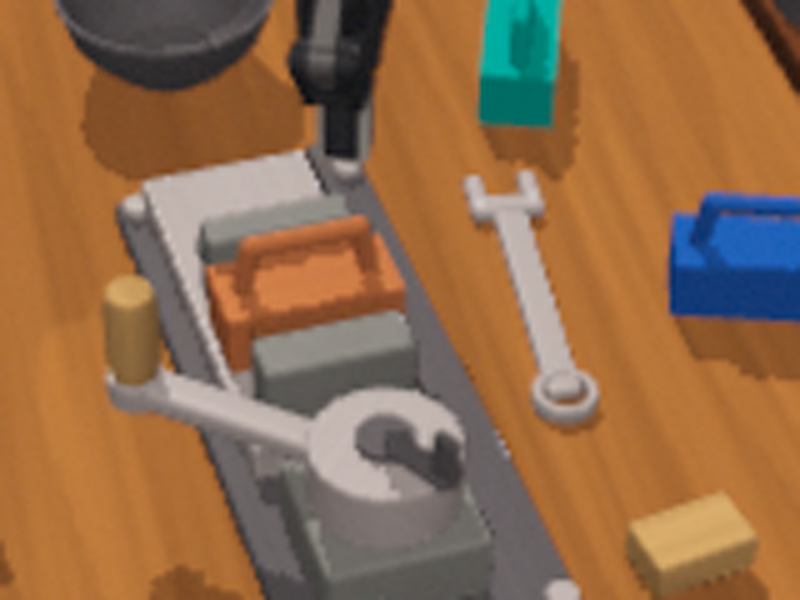

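View pics/t7.png

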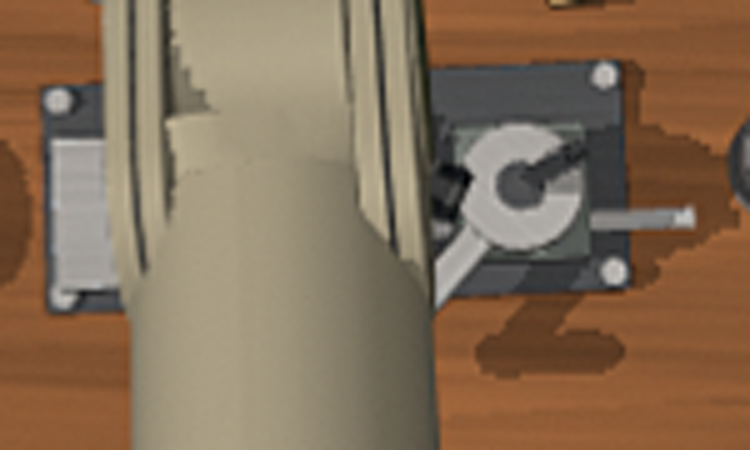

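```bash
python3 - <<'E'
from h import *
H=np.array([.5667,-.0115])
A=lambda P:(np.arctan2(P[1]-H[1],P[0]-H[0]).round(3),np.hypot(*(P[:2]-H)).round(4))
for u,v,z in[(447,437,.108),(452,482,.083),(440,476,.083)]: P=onz('side',240+u/5,150+v/5,z);print(P,A(P))
for u,v,z in[(575,153,.108),(519,186,.082),(550,170,.086)]: P=onz('top',225+u/5,215+v/5,z);print(P,A(P))
g=onz('side',240+131/5,150+291/5,.12);print(A(g))
C=cloud('side',np.load('s.npy'));p=np.load('sp.npy')
m=(C[...,2]>.088)&(np.hypot(C[...,0]-H[0],C[...,1]-H[1])<.045)&(C[...,2]<.115)
P=C[m];print(m.sum(),P.mean(0),A(P.mean(0)),np.argwhere(m).min(0),np.argwhere(m).max(0))
for x in P[::3]: print(x.round(3),A(x))
E
```

```text
[ 0.58768579 -0.03726217  0.108     ] (np.float64(-0.887), np.float64(0.0332))
[ 0.59014606 -0.0391544   0.083     ] (np.float64(-0.868), np.float64(0.0363))
[ 0.58621852 -0.03467886  0.083     ] (np.float64(-0.871), np.float64(0.0303))
[ 0.58168975 -0.04093775  0.108     ] (np.float64(-1.1), np.float64(0.033))
[ 0.56589674 -0.01243001  0.082     ] (np.float64(-2.283), np.float64(0.0012))
[ 0.57446318 -0.02851599  0.086     ] (np.float64(-1.143), np.float64(0.0187))
(np.float64(2.428), np.float64(0.1187))
76 [ 0.58132982 -0.03205034  0.09621795] (np.float64(-0.952), np.float64(0.0252)) [234 311] [246 331]
[ 0.566 -0.003  0.09 ] (np.float64(1.616), np.float64(0.0085))
[ 0.567 -0.009  0.089] (np.float64(1.46), np.float64(0.0025))
[ 0.588 -0.032  0.107] (np.float64(-0.771), np.float64(0.03))
[ 0.585 -0.037  0.109] (np.float64(-0.944), np.float64(0.031))
[ 0.556 -0.012  0.089] (np.float64(-3.137), np.float64(0.0111))
[ 0.576 -0.017  0.089] (np.float64(-0.527), np.float64(0.0105))
[ 0.583 -0.035  0.105] (np.float64(-0.956), np.float64(0.0288))
[ 0.589 -0.039  0.107] (np.float64(-0.89), np
[... 462 characters left out ...]

[ 0.582 -0.039  0.101] (np.float64(-1.059), np.float64(0.0319))
[ 0.588 -0.043  0.103] (np.float64(-0.98), np.float64(0.0376))
[ 0.582 -0.034  0.093] (np.float64(-0.98), np.float64(0.0272))
[ 0.587 -0.039  0.097] (np.float64(-0.941), np.float64(0.034))
[ 0.576 -0.032  0.089] (np.float64(-1.143), np.float64(0.0226))
[ 0.582 -0.034  0.09 ] (np.float64(-0.981), np.float64(0.0273))
[ 0.586 -0.043  0.098] (np.float64(-1.037), np.float64(0.037))
[ 0.584 -0.036  0.088] (np.float64(-0.966), np.float64(0.0297))
[ 0.588 -0.044  0.095] (np.float64(-0.994), np.float64(0.0384))
[ 0.586 -0.042  0.091] (np.float64(-1.005), np.float64(0.0362))
[ 0.588 -0.044  0.089] (np.float64(-0.989), np.float64(0.0385))
```

```bash
python3 - <<'E'
from h import *
p=np.load('sp.npy');a=cv2.resize(p[222:262,295:345],None,fx=8,fy=8,interpolation=cv2.INTER_NEAREST)
p2,d=camera('top');np.save('tp.npy',p2);np.save('t.npy',d);b=cv2.resize(p2[230:270,305:355],None,fx=8,fy=8,interpolation=cv2.INTER_NEAREST)
cv2.imwrite('pics/z7.png',np.hstack([a,b])[:,:,::-1])
C=cloud('top',d);H=np.array([.5667,-.0115])
m=(C[...,2]>.092)&(np.hypot(C[...,0]-H[0],C[...,1]-H[1])<.045)&(C[...,2]<.115);P=C[m]
print(P.round(4),np.argwhere(m).tolist(),P.mean(0))
E
```

```text
[[ 0.5884 -0.0433  0.1089]
 [ 0.5857 -0.0382  0.1085]
 [ 0.5858 -0.0408  0.108 ]
 [ 0.5859 -0.0434  0.1077]
 [ 0.5858 -0.0459  0.11  ]
 [ 0.5831 -0.0357  0.1082]
 [ 0.5832 -0.0383  0.108 ]
 [ 0.5834 -0.0435  0.1075]
 [ 0.5807 -0.0358  0.106 ]
 [ 0.5806 -0.0384  0.1078]
 [ 0.5817 -0.0412  0.0967]] [[243, 341], [244, 339], [244, 340], [244, 341], [244, 342], [245, 338], [245, 339], [245, 341], [246, 338], [246, 339], [246, 340]] [ 0.584031   -0.04043268  0.10703388]
```

View pics/z7.png

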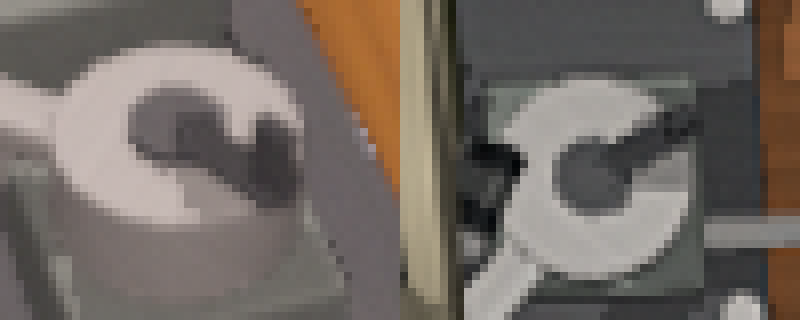

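The two views put the lever at about 0.8 rad, which is too close to the 0.8 limit to accept. I'll give the tab a gentle extra nudge against its end. The handle is already at its stop, so this does no harm.

Call:
move_arm(motion="0.02 -0.045 0.01 -0.15; 0.04 -0.085 0.01 -0.3; 0.04 -0.085 0 -0.45; 0.04 -0.085 -0.03 -0.6; 0.04 -0.085 -0.06 -0.6; 0.04 -0.085 -0.08 -0.6; 0.04 -0.085 -0.08 -0.6")

```text
clock: 8.52
position: [0.6096, -0.0185, 0.056]
ee_rot: [-0.198, 0.68, 0.198, 0.678]
ft_force: [-0.3, -0.3, 0.1]
grip_width: -0.004
```

Call:
move_arm(motion="-0.003 -0.004 0 0; -0.006 -0.008 0 0; -0.008 -0.012 0 0; -0.01 -0.015 0 0; -0.01 -0.015 0 0")

```text
clock: 9.15
position: [0.6003, -0.0328, 0.0575]
ee_rot: [-0.198, 0.679, 0.198, 0.679]
ft_force: [0.5, -0.4, -0.5]
grip_width: -0.001
```

```bash
python3 look.py s8
```

```text
[ 0.6003 -0.0328  0.0575] [ 0.53 -0.42 -0.45]
```

View pics/s8.png

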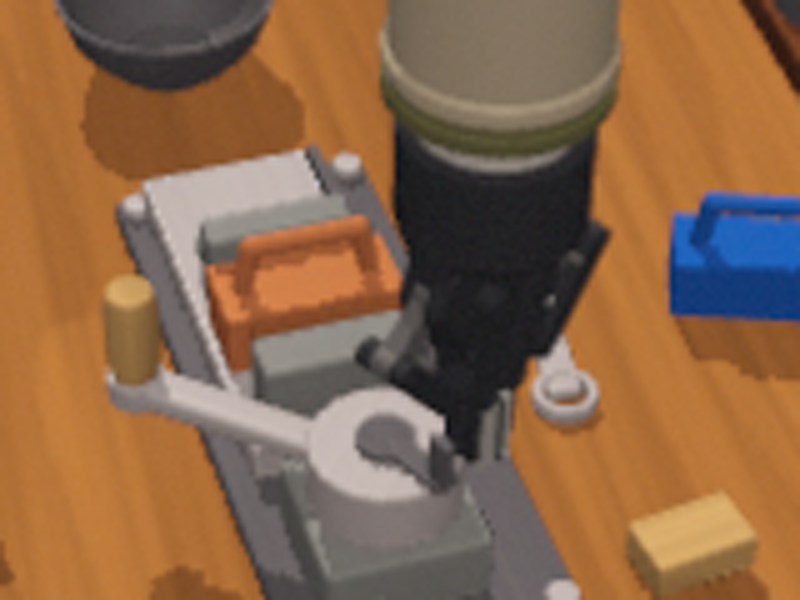

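Call:
move_arm(motion="-0.002 -0.001 0 0; -0.004 -0.002 0 0; -0.006 -0.003 0 0; -0.006 -0.003 0 0")

```text
clock: 9.7
position: [0.597, -0.034, 0.0578]
ee_rot: [-0.199, 0.677, 0.199, 0.681]
ft_force: [12.1, 4.2, -7.9]
grip_width: -0.003
```

```bash
python3 -c "
from h import *
print(get_obs()['position'],get_obs()['ft_force'])"
```

```text
[ 0.59697963 -0.03401609  0.05777792] [12.10188121  4.2408812  -7.89912674]
```

The nudge met 12 N with no give, well above the 3–5 N detent, so the lever is hard against its tighten end. I'll withdraw and go to the grip.

Call:
move_arm(motion="0.012 0.008 0 0; 0.015 0.012 0.03 0; 0.015 0.02 0.08 0; 0.015 0.07 0.08 0; 0.015 0.12 0.08 0; 0.015 0.16 0.08 0; 0.015 0.16 0.08 0")

```text
clock: 10.58
position: [0.6087, 0.1293, 0.1367]
ee_rot: [-0.2, 0.678, 0.201, 0.678]
ft_force: [0.0, -1.2, 0.6]
grip_width: 0.001
```

```bash
python3 look.py s9;python3 - <<'E'
from h import *
p2,d=camera('top');np.save('tp.npy',p2);np.save('t.npy',d);crop(p2,225,205,375,305,5,'pics/t9.png')
C=cloud('top',d);H=np.array([.5667,-.0115])
m=(C[...,2]>.098)&(np.hypot(C[...,0]-H[0],C[...,1]-H[1])<.045)&(C[...,2]<.115);P=C[m];print(P.mean(0))
C=cloud('side',np.load('s.npy'))
m=(C[...,2]>.115)&(C[...,2]<.125)&(np.hypot(C[...,0]-.475,C[...,1]-.065)<.025);print(m.sum(),C[m].mean(0))
E
```

```text
[0.6087 0.1293 0.1367] [ 0.05 -1.2   0.58]
[ 0.58078928 -0.04227737  0.10692146]
77 [0.47550704 0.06434239 0.11991787]
```

View pics/t9.png

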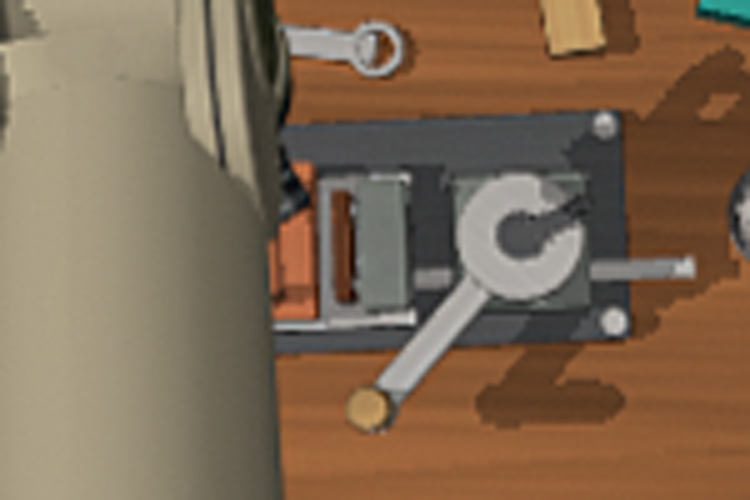

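View pics/s9.png

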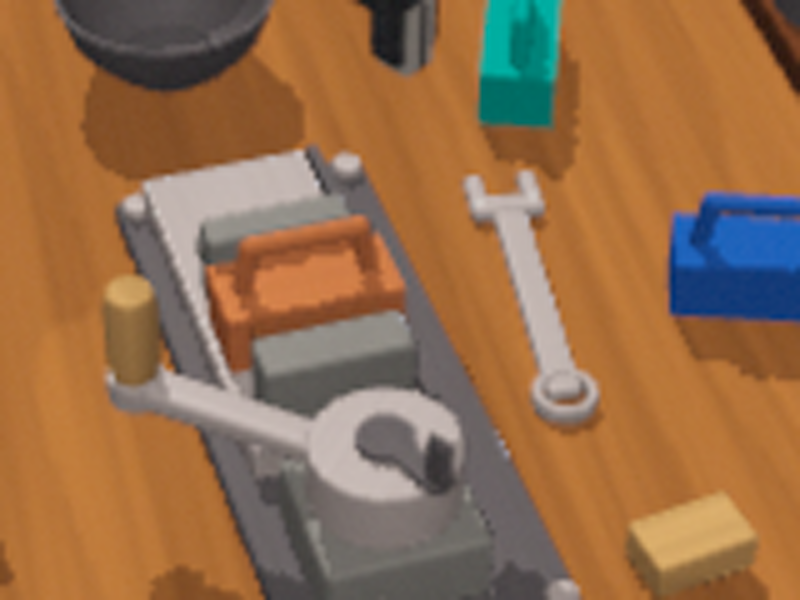

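Call:
move_arm(motion="-0.04 -0.02 0.01 0.1; -0.08 -0.04 0.01 0.2; -0.12 -0.06 0.01 0.3; -0.135 -0.065 0.01 0.32; -0.135 -0.065 0.01 0.32; -0.135 -0.065 0.01 0.32", grip=0.55, force=20)

```text
clock: 11.42
position: [0.4751, 0.059, 0.1475]
ee_rot: [-0.304, 0.638, 0.304, 0.639]
ft_force: [0.3, -0.2, 0.0]
grip_width: 0.55
```

```bash
python3 look.py s10; python3 -c "
from h import *
print(get_obs()['joint_pos'].round(2))
r=R.from_quat(get_obs()['ee_rot']).as_matrix()[:,2];print(np.arctan2(r[1],r[0]))
print([((proj('side',[.474,.064,z])-[240,150])*5).round() for z in (.12,.15,.18)])"
```

```text
[0.4751 0.059  0.1475] [ 0.28 -0.16  0.04]
[-0.68  0.03  0.47  1.93 -0.02  1.19  0.69]
0.8879551690831736
[array([125., 295.]), array([121., 241.]), array([116., 185.])]
```

View pics/s10.png

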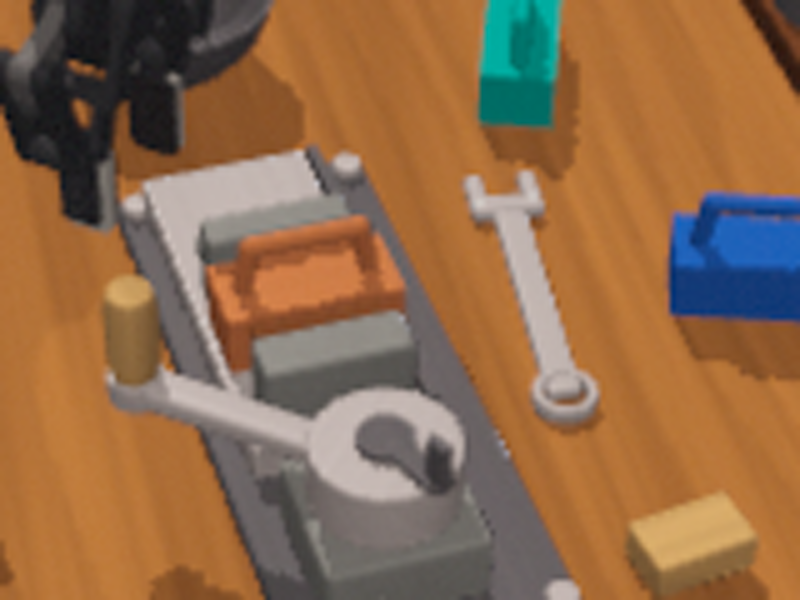

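Call:
move_arm(motion="-0.001 0.004 -0.02 0; -0.001 0.004 -0.04 0; -0.001 0.004 -0.055 0; -0.001 0.004 -0.065 0; -0.001 0.004 -0.075 0; -0.001 0.004 -0.085 0; -0.001 0.004 -0.095 0; -0.001 0.004 -0.095 0")

```text
clock: 12.48
position: [0.4729, 0.0632, 0.0516]
ee_rot: [-0.304, 0.639, 0.304, 0.638]
ft_force: [-0.2, 0.3, -0.6]
grip_width: 0.55
```

```bash
python3 look.py s11
```

```text
[0.4729 0.0632 0.0516] [-0.16  0.28 -0.62]
```

View pics/s11.png

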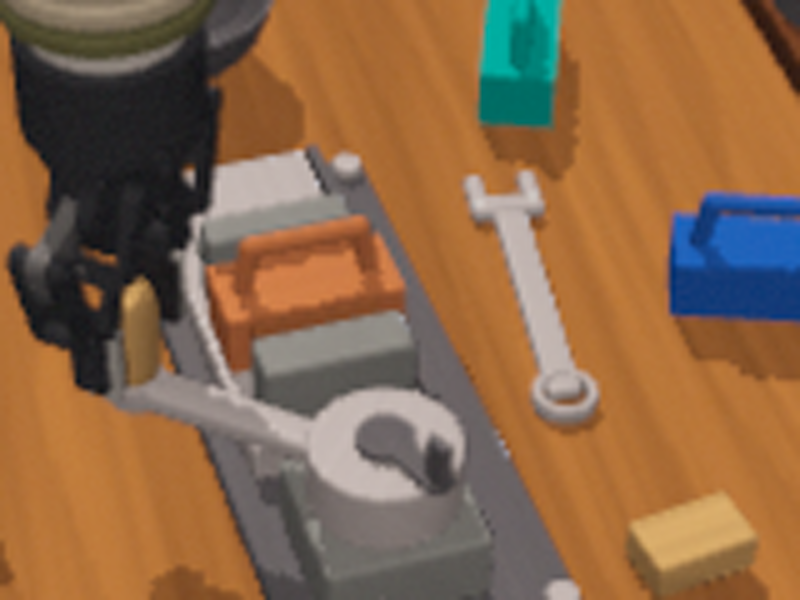

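```bash
cat > arc.py <<'E'
import sys,numpy as np
t0,t1,n=float(sys.argv[1]),float(sys.argv[2]),int(sys.argv[3])
P=lambda t:.12*np.array([-np.cos(t),np.sin(t)])
for t in np.linspace(t0,t1,n+1)[1:]: print("%.3f %.3f 0 %.2f;"%(*(P(t)-P(t0)),t0-t),end=' ')
print()
E
python3 arc.py .675 -.795 10
```

```text
-0.010 -0.015 0 0.15; -0.018 -0.030 0 0.29; -0.023 -0.047 0 0.44; -0.026 -0.065 0 0.59; -0.026 -0.082 0 0.74; -0.024 -0.100 0 0.88; -0.019 -0.117 0 1.03; -0.012 -0.133 0 1.18; -0.002 -0.147 0 1.32; 0.010 -0.161 0 1.47;
```

Call:
move_arm(motion="-0.010 -0.015 0 0.15; -0.018 -0.030 0 0.29; -0.023 -0.047 0 0.44; -0.026 -0.065 0 0.59")

```text
clock: 13.02
position: [0.4476, -0.0017, 0.0529]
ee_rot: [-0.478, 0.521, 0.478, 0.522]
ft_force: [1.3, 0.6, -0.6]
grip_width: 0.553
```

```bash
python3 look.py s12; python3 arc.py .085 -.8 6
```

```text
[ 0.4476 -0.0017  0.0529] [ 1.32  0.59 -0.56]
-0.000 -0.018 0 0.15; 0.002 -0.035 0 0.29; 0.007 -0.052 0 0.44; 0.015 -0.068 0 0.59; 0.024 -0.083 0 0.74; 0.036 -0.096 0 0.89;
```

View pics/s12.png

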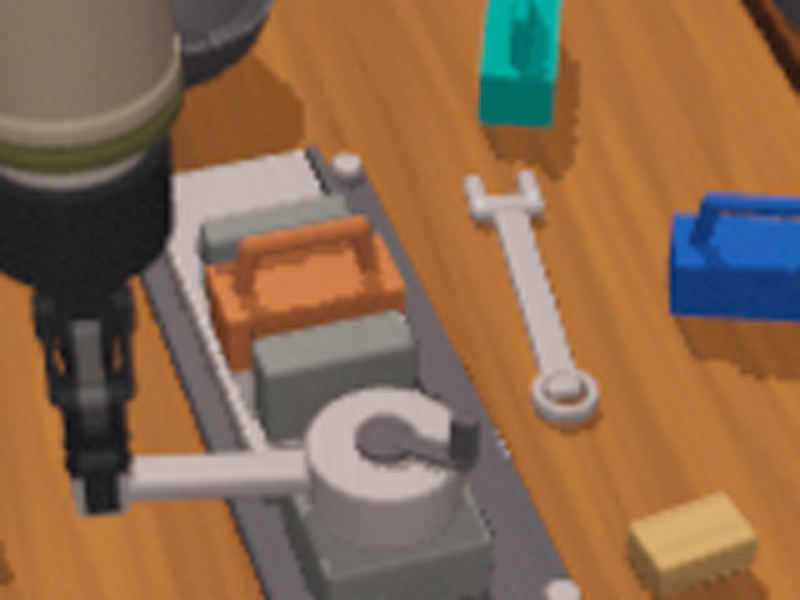

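The handle follows, the jaw hasn't moved, and the free-wheel drag is about 1 N. I'll keep swinging back.

Call:
move_arm(motion="0 -0.018 0 0.15; 0.002 -0.035 0 0.29; 0.007 -0.052 0 0.44; 0.015 -0.068 0 0.59; 0.024 -0.083 0 0.74; 0.028 -0.088 0 0.78; 0.028 -0.088 0 0.78")

```text
clock: 13.95
position: [0.4758, -0.0897, 0.0526]
ee_rot: [0.639, -0.303, -0.639, -0.303]
ft_force: [-0.4, 0.6, -0.6]
grip_width: 0.552
```

```bash
python3 look.py s13;python3 -c "
from h import *
print(get_obs()['joint_pos'].round(2))"
```

```text
[ 0.4758 -0.0897  0.0526] [-0.38  0.59 -0.58]
[-0.38  0.17  0.51  2.02 -0.1   0.98  2.44]
```

View pics/s13.png

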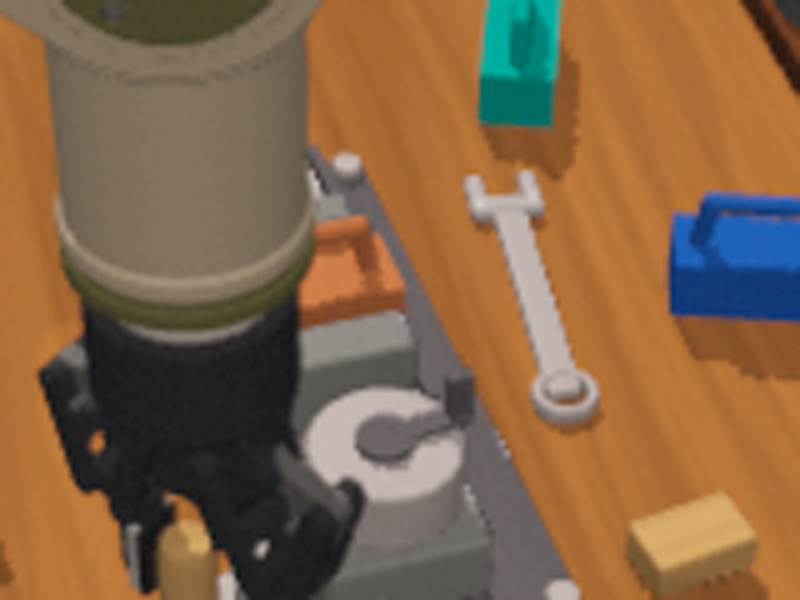

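```bash
python3 arc.py -.695 .2 8
```

```text
-0.008 0.011 0 -0.11; -0.015 0.022 0 -0.22; -0.020 0.035 0 -0.34; -0.024 0.047 0 -0.45; -0.027 0.061 0 -0.56; -0.028 0.074 0 -0.67; -0.027 0.087 0 -0.78; -0.025 0.101 0 -0.90;
```

Call:
move_arm(motion="-0.008 0.011 0 -0.11; -0.015 0.022 0 -0.22; -0.020 0.035 0 -0.34; -0.024 0.047 0 -0.45; -0.027 0.061 0 -0.56; -0.028 0.074 0 -0.67; -0.027 0.087 0 -0.78; -0.025 0.101 0 -0.90; -0.025 0.101 0 -0.90")

```text
clock: 15.12
position: [0.4502, 0.0116, 0.0524]
ee_rot: [-0.444, 0.55, 0.444, 0.55]
ft_force: [-1.4, -4.1, 0.6]
grip_width: 0.551
```

```bash
python3 look.py s14
```

```text
[0.4502 0.0116 0.0524] [-1.38 -4.13  0.59]
```

View pics/s14.png

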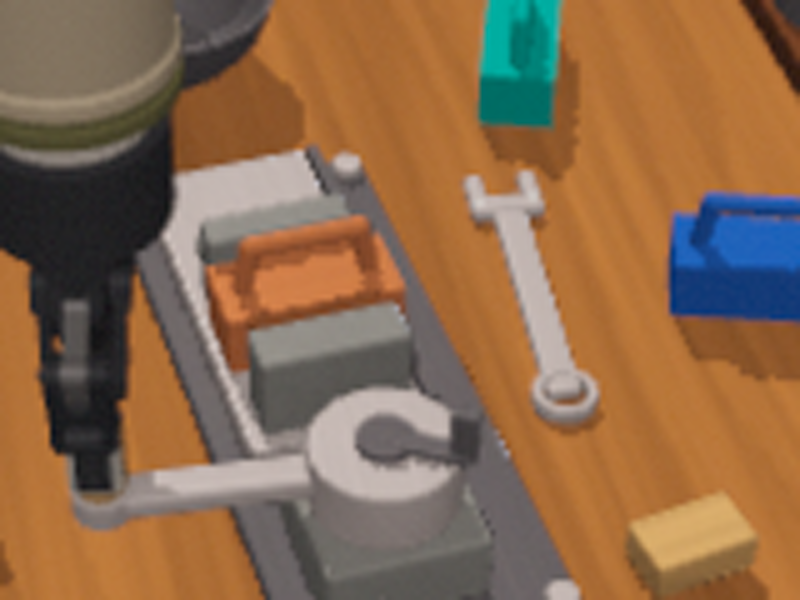

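```bash
python3 arc.py .2 .55 7
```

```text
0.001 0.006 0 -0.05; 0.003 0.012 0 -0.10; 0.005 0.017 0 -0.15; 0.007 0.023 0 -0.20; 0.010 0.028 0 -0.25; 0.012 0.034 0 -0.30; 0.015 0.039 0 -0.35;
```

Call:
move_arm(motion="0.001 0.006 0 -0.05; 0.003 0.012 0 -0.10; 0.005 0.017 0 -0.15; 0.007 0.023 0 -0.20; 0.007 0.023 0 -0.2")

```text
clock: 15.8
position: [0.4571, 0.0337, 0.0524]
ee_rot: [-0.387, 0.592, 0.387, 0.591]
ft_force: [-1.8, -4.4, 2.9]
grip_width: 0.548
```

```bash
python3 look.py s15;  python3 arc.py .4 .68 5
```

```text
[0.4571 0.0337 0.0524] [-1.83 -4.45  2.93]
0.003 0.006 0 -0.06; 0.006 0.012 0 -0.11; 0.009 0.018 0 -0.17; 0.013 0.023 0 -0.22; 0.017 0.029 0 -0.28;
```

View pics/s15.png

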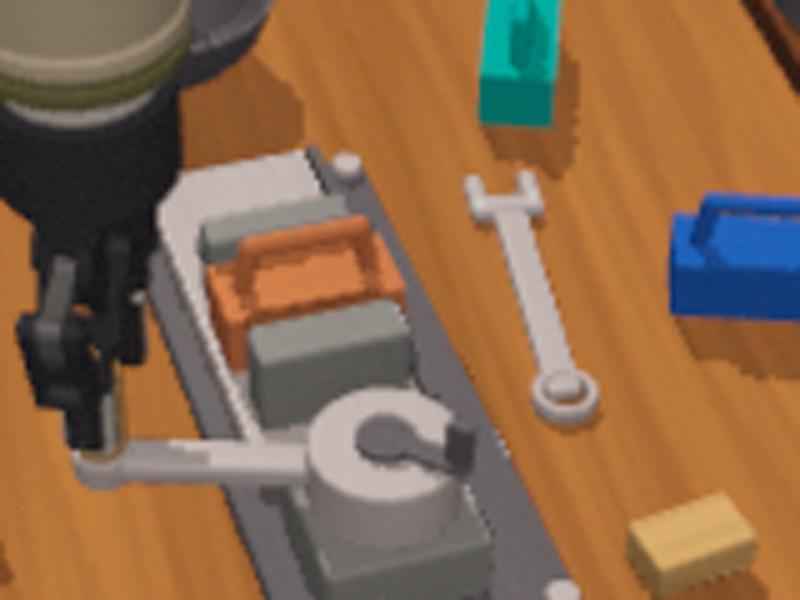

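Call:
move_arm(motion="0.003 0.006 0 -0.06; 0.006 0.012 0 -0.11; 0.009 0.018 0 -0.17; 0.009 0.018 0 -0.17")

```text
clock: 16.35
position: [0.4661, 0.052, 0.0523]
ee_rot: [-0.336, 0.623, 0.336, 0.622]
ft_force: [-1.8, -3.8, 2.9]
grip_width: 0.552
```

Call:
move_arm(motion="0.003 0.005 0 -0.05; 0.007 0.01 0 -0.10; 0.01 0.014 0 -0.15; 0.01 0.014 0 -0.15")

```text
clock: 16.85
position: [0.4759, 0.0659, 0.0523]
ee_rot: [-0.288, 0.646, 0.288, 0.645]
ft_force: [-2.9, -4.2, 4.0]
grip_width: 0.552
```

```bash
python3 look.py s16
```

```text
[0.4759 0.0659 0.0523] [-2.91 -4.21  3.98]
```

View pics/s16.png

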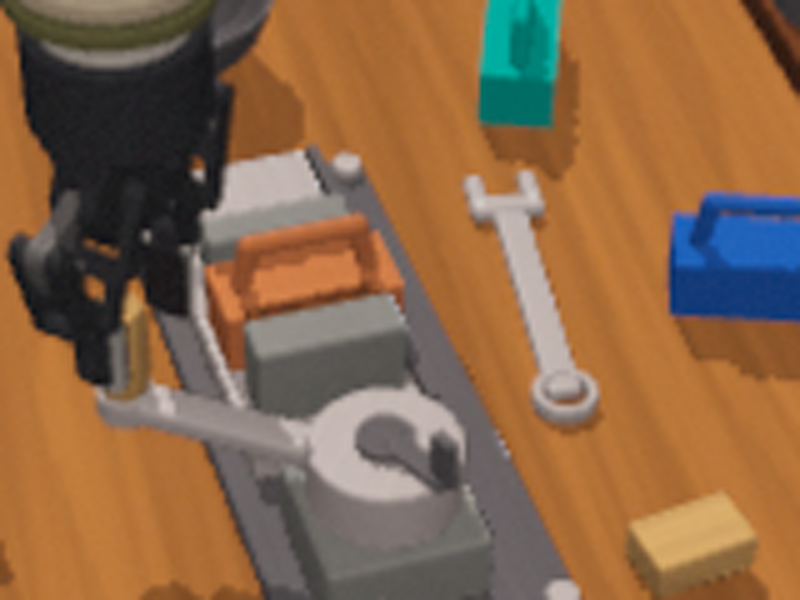

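```bash
python3 arc.py .71 -.68 10; python3 arc.py -.68 .0 7
```

```text
-0.010 -0.013 0 0.14; -0.018 -0.028 0 0.28; -0.024 -0.044 0 0.42; -0.028 -0.060 0 0.56; -0.029 -0.076 0 0.70; -0.028 -0.093 0 0.83; -0.025 -0.109 0 0.97; -0.019 -0.125 0 1.11; -0.012 -0.140 0 1.25; -0.002 -0.154 0 1.39; 
-0.007 0.009 0 -0.10; -0.013 0.019 0 -0.19; -0.018 0.030 0 -0.29; -0.022 0.041 0 -0.39; -0.024 0.052 0 -0.49; -0.026 0.064 0 -0.58; -0.027 0.075 0 -0.68;
```

Call:
move_arm(motion="-0.010 -0.013 0 0.14; -0.018 -0.028 0 0.28; -0.024 -0.044 0 0.42; -0.028 -0.060 0 0.56; -0.029 -0.076 0 0.70; -0.028 -0.093 0 0.83; -0.025 -0.109 0 0.97; -0.019 -0.125 0 1.11; -0.012 -0.140 0 1.25; -0.002 -0.154 0 1.39")

```text
clock: 18.15
position: [0.4747, -0.0874, 0.0524]
ee_rot: [-0.636, 0.309, 0.636, 0.31]
ft_force: [-0.7, 0.9, 0.7]
grip_width: 0.548
```

```bash
python3 look.py s17; python3 - <<'E'
from h import *
p,d=camera('top');np.save('tp.npy',p);crop(p,225,215,375,305,5,'pics/t17.png')
E
```

```text
[ 0.4747 -0.0874  0.0524] [-0.67  0.94  0.72]
```

View pics/t17.png

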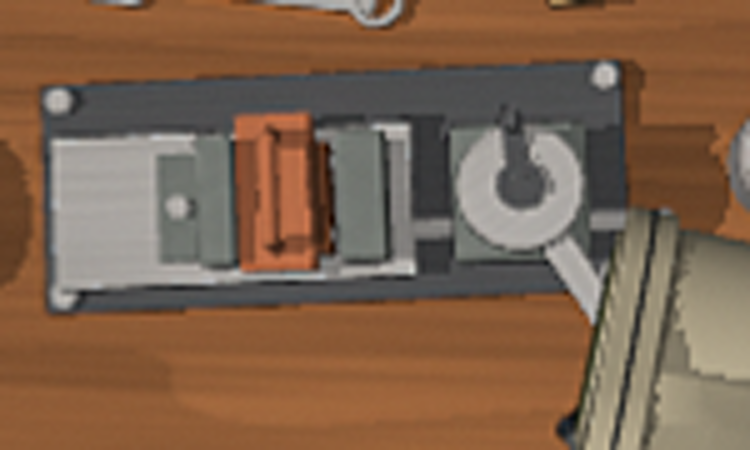

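View pics/s17.png

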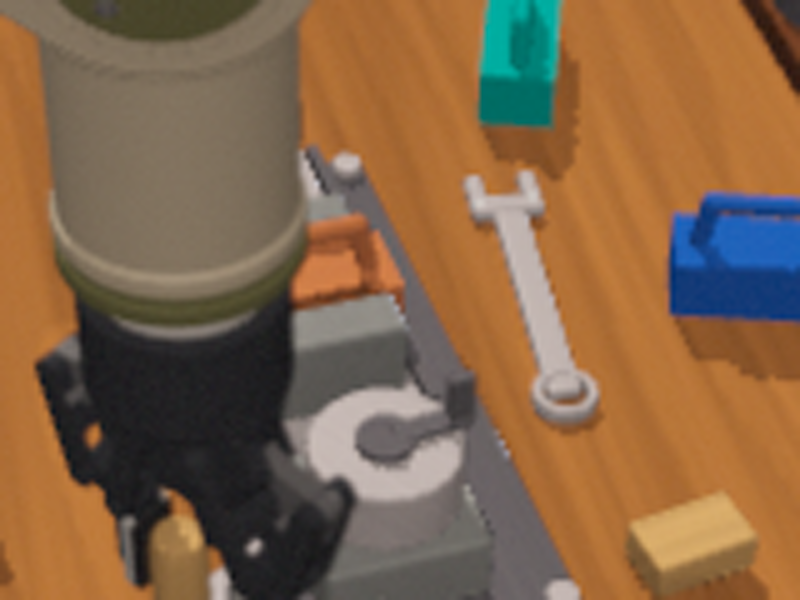

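The pad has reached the stamp and pushed it about 2 mm (stamp right edge 318→314 in the top crop). From here I'll go slowly and watch the force.

Call:
move_arm(motion="-0.007 0.009 0 -0.10; -0.013 0.019 0 -0.19; -0.018 0.030 0 -0.29; -0.02 0.036 0 -0.34; -0.02 0.036 0 -0.34")

```text
clock: 18.88
position: [0.4542, -0.0513, 0.0523]
ee_rot: [0.573, -0.415, -0.572, -0.415]
ft_force: [1.6, -3.8, -2.3]
grip_width: 0.548
```

```bash
python3 arc.py -.34 .0 8; python3 arc.py 0 .6 14
```

```text
-0.002 0.005 0 -0.04; -0.003 0.010 0 -0.09; -0.004 0.015 0 -0.13; -0.005 0.020 0 -0.17; -0.006 0.025 0 -0.21; -0.006 0.030 0 -0.26; -0.007 0.035 0 -0.30; -0.007 0.040 0 -0.34; 
0.000 0.005 0 -0.04; 0.000 0.010 0 -0.09; 0.001 0.015 0 -0.13; 0.002 0.020 0 -0.17; 0.003 0.026 0 -0.21; 0.004 0.031 0 -0.26; 0.005 0.035 0 -0.30; 0.007 0.040 0 -0.34; 0.009 0.045 0 -0.39; 0.011 0.050 0 -0.43; 0.013 0.054 0 -0.47; 0.016 0.059 0 -0.51; 0.018 0.063 0 -0.56; 0.021 0.068 0 -0.60;
```

Call:
move_arm(motion="-0.001 0.003 0 -0.02; -0.002 0.005 0 -0.04; -0.002 0.005 0 -0.04")

```text
clock: 19.25
position: [0.4523, -0.0472, 0.0523]
ee_rot: [0.564, -0.427, -0.564, -0.427]
ft_force: [1.1, -6.4, -2.1]
grip_width: 0.549
```

Call:
move_arm(motion="-0.001 0.003 0 -0.02; -0.002 0.005 0 -0.04; -0.002 0.005 0 -0.04")

```text
clock: 19.62
position: [0.4503, -0.0425, 0.0523]
ee_rot: [0.555, -0.438, -0.555, -0.438]
ft_force: [1.2, -6.6, -1.2]
grip_width: 0.55
```

Call:
move_arm(motion="-0.001 0.003 0 -0.02; -0.001 0.005 0 -0.04; -0.001 0.005 0 -0.04")

```text
clock: 20.0
position: [0.4493, -0.0377, 0.0523]
ee_rot: [0.547, -0.449, -0.546, -0.449]
ft_force: [1.4, -8.0, -0.8]
grip_width: 0.553
```

Call:
move_arm(motion="0 0 0 0; 0 0 0 0; 0 0 0 0; 0 0 0 0")

```text
clock: 20.5
position: [0.4493, -0.0377, 0.0523]
ee_rot: [0.547, -0.449, -0.546, -0.449]
ft_force: [0.4, -7.1, -0.9]
grip_width: 0.555
```

```bash
python3 - <<'E'
from h import *
for i in range(4): print(get_obs()['ft_force'].round(2),get_obs()['position'].round(4)); p,d=camera('top')
crop(p,225,215,375,305,5,'pics/t18.png')
E
```

```text
[ 0.38 -7.06 -0.94] [ 0.4493 -0.0377  0.0523]
[ 1.71 -7.13 -1.31] [ 0.4493 -0.0377  0.0523]
[ 1.22 -7.44 -1.51] [ 0.4493 -0.0377  0.0523]
[ 0.69 -7.4  -0.48] [ 0.4492 -0.0377  0.0523]
```

View pics/t18.png

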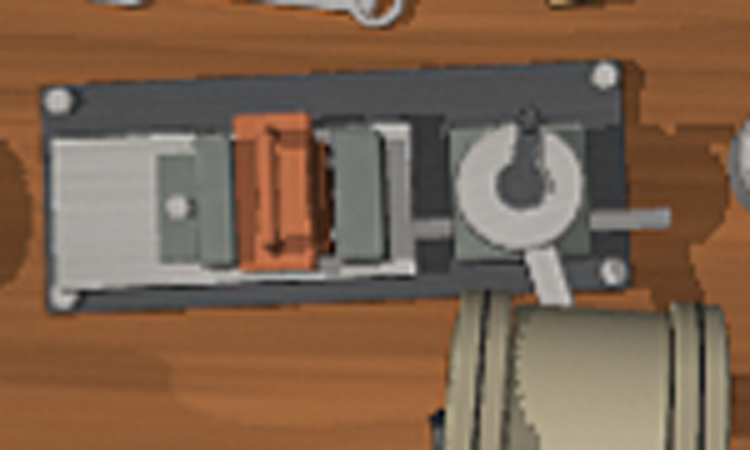

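The static tangential force at the grip is about 7.3 N, against 4.5–5 N free, so the stamp is pinched at roughly 25 N. I'll move on in small steps towards 8.5 N (about 40 N).

Call:
move_arm(motion="-0.001 0.003 0 -0.02; -0.001 0.003 0 -0.02; -0.001 0.003 0 -0.02; -0.001 0.003 0 -0.02")

```text
clock: 21.2
position: [0.4482, -0.0348, 0.0523]
ee_rot: [0.542, -0.455, -0.541, -0.454]
ft_force: [1.2, -8.3, -1.2]
grip_width: 0.549
```

```bash
cat > f.py <<'E'
from h import *
H=np.array([.5667,-.0115]);F=[]
for i in range(6):
    o=get_obs();F.append(o['ft_force']);camera('top')
r=o['position'][:2]-H; t=np.array([r[1],-r[0]])/np.hypot(*r)
F=np.array(F);print(-F[:,:2]@t, 'mean',-(F[:,:2]@t).mean(),F.mean(0),o['position'],o['clock'])
E
python3 f.py
```

```text
[8.32686737 7.55797661 7.55686555 7.89269722 7.83882828 8.45382514] mean 7.937843360448916 [ 0.90588598 -7.91152158 -0.99998238] [ 0.44822122 -0.03475967  0.05230313] 21.45
```

Call:
move_arm(motion="-0.001 0.003 0 -0.02; -0.001 0.003 0 -0.02; -0.001 0.003 0 -0.02; -0.001 0.003 0 -0.02")

```text
clock: 22.0
position: [0.4471, -0.032, 0.0523]
ee_rot: [0.538, -0.46, -0.537, -0.46]
ft_force: [1.5, -8.0, -0.6]
grip_width: 0.549
```

```bash
python3 f.py
```

```text
[8.18161559 8.71681904 8.98427608 8.14623229 8.70355336 8.97420623] mean 8.617783765882624 [ 0.491436   -8.65853281 -0.69131584] [ 0.4471538  -0.03190455  0.05228441] 22.25
```

Reading 8.6 N static gives about 41 N of pinch, right at the goal. I'll centre the fingers off the grip, lift straight up and move away.

Call:
move_arm(motion="0.001 -0.005 0 0.04; 0.002 -0.01 0 0.08; 0.002 -0.01 0 0.08; 0.002 -0.01 0.03 0.08; 0.002 -0.01 0.06 0.08; 0.002 -0.01 0.1 0.08; -0.02 -0.01 0.14 0.08; -0.02 -0.01 0.14 0.08")

```text
clock: 23.3
position: [0.4282, -0.0397, 0.1952]
ee_rot: [0.556, -0.436, -0.555, -0.439]
ft_force: [0.9, 0.8, -0.1]
grip_width: 0.552
```

```bash
python3 look.py s20; python3 - <<'E'
from h import *
p,d=camera('top');crop(p,225,215,375,305,5,'pics/t20.png')
cv2.imwrite('pics/top_end.png',p[:,:,::-1])
E
```

```text
[ 0.4282 -0.0397  0.1952] [ 0.93  0.78 -0.14]
```

View pics/s20.png

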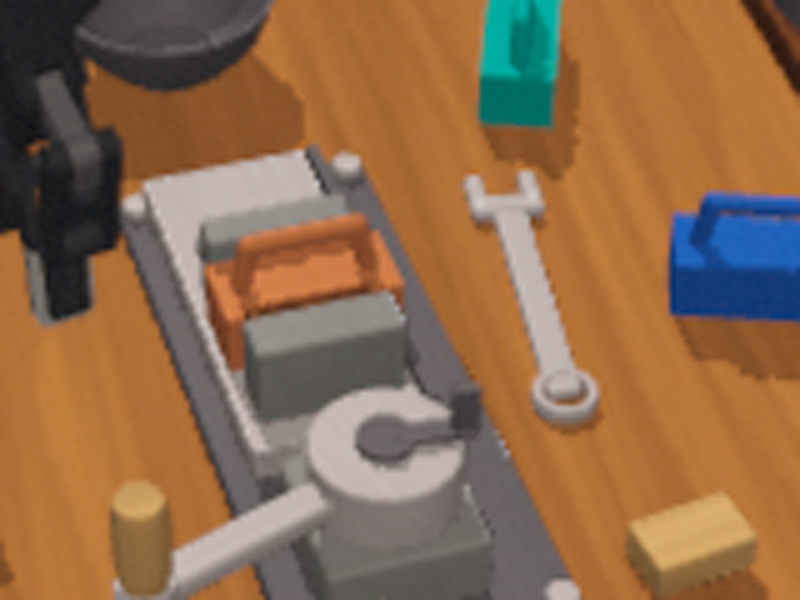

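View pics/t20.png

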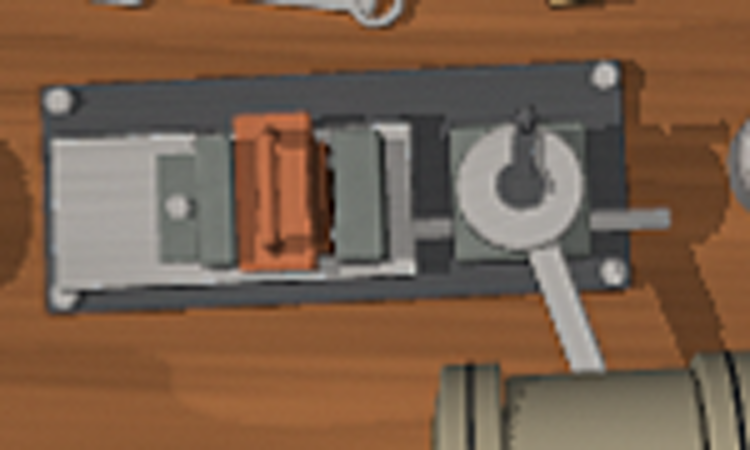

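The arm is clear of the grip at (140,540) in the side view. The stamp sits flat between pad and stop, the lever tab is still on its tighten side, and the tools nearby haven't moved. I'll hand in.

```bash
python3 -c "
from workcell import *
print(hand_in(), get_obs()['clock'])"
```

```text
the job is handed in; nothing more can be done
the job is handed in; nothing more can be done
```

The stamp is pinched against the end stop at an estimated 41 N, and I handed the job in at about 23 s of the 72 s allowed. I threw the lever to tighten, swung the handle back with about 1 N of drag (free-wheeling, jaw still), then closed the jaw in two strokes and let go.

**Last checks:**
- **Pinch force:** the 41 N comes from 8.6 N of sideways force held at the grip, less the 4.5 N the ratchet holds by itself, at 10 N of clamping per newton. I had no direct reading of the pinch. If the holding force is nearer 5 N, as I saw during the free strokes, it is about 36 N.
- **After letting go:** in the pictures the jaw had not moved, the stamp was flat and the lever was on its tighten side. The tool touched nothing, and the tools seen near the clamp had not moved. I saved a full top view at the end but did not check every bystander in it.

**What disagreed or failed:**
- **Finger height:** the pictures showed the fingertips about 33 mm higher than the arm reported. My first push passed over the lever tab without touching it, so I worked from the camera height after that.
- **Lever throw:** after the snap the lever measured only about 0.8 rad, right at the limit. I nudged it on until it met 12 N with no give. The top view then put it at about 0.9 rad.

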